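Fetch the kitchen timer from under the riser shelf with a reacher

TASK

The round kitchen timer has slid to the back of the low gap under the wire shelf. Take the reacher by its handle and trigger, slide its open jaws round the timer until the rubber throat presses lightly on it and it stands against the shelf's back strip, then squeeze the trigger to clamp it gently and draw it out, still clamped and standing, until it is completely clear of the shelf. Let go there, leaving the reacher lying on the worktop with its jaws sprung open; never touch the timer with the hand, press or crush it hard, or disturb the cartons and the jar.

Things in the scene. Friction and masses are not known exactly. Their poses are not given: they have to be found in the camera images.
- shelf: Fixed steel wire riser shelf, 110 deep (its x) x 280 wide (y) x 74 high; origin on the worktop under its centre, x from the open front (-55 mm) to the back, z up. The gap below is 68 high; 8 mm legs at the corners; the back strip (4 to 40 high) has its inner face at x = +51. A salt carton and a spice jar stand on its +y half, a tea carton (52 high) lies under it beyond y = +62: leave them.
- timer_center (a point): Centre, 17 mm up, of the loose wind-up kitchen timer: white upright puck 44 in diameter (straight wall up to 28), 34 high with its knob, 0.10 to 0.17 kg. Starts under the shelf at -75 to +5 mm in the shelf's y, its wall 0 to 10 mm from the back strip. Fragile: no more than 8 N from the moving jaw, 10 N from the throat or the shelf. z up.
- timer: The same timer; origin at the centre of its underside, z up.
- reacher: Reacher, loose, 0.24 kg, on its sled; starts pointing to the robot's left. Origin on the underside below the pivot; x along it to the jaws, z up. In mm: fixed handle plate x -92 to -12, outer face y = -22, 4 to 44 high, with a finger guard 9 proud at x -32 to -26. Fixed jaw: pad face y = +23, outer face +31, tip x = 128. Open, the moving jaw reaches out to y = -54. Jaws under 32 high, pin 34.
- reacher_throat: Rubber stop plate fixed between the jaws (origin and axes as the reacher's): its face is at reacher x = +88 mm, y -8 to +28, z 7 to 25. The timer is fully in the jaws when it bears on this face, its centre then at reacher x = +110. Sliding the reacher on the worktop drags with 1 to 3 N, more if the hand leans on it. Squeezing while still pushing hard adds to the push: ease off first.
- reacher_grip (a point): Midway between the outer faces of fixed handle and trigger (48 mm apart at rest), reacher (-50, +2, 26) mm: grip here from above, fingers closing along the reacher's y, fingertips about 8 mm above the worktop. As the fingers close on the trigger the whole reacher shifts to its +y by half the trigger's travel.
- reacher_mouth (a point): Where the timer's centre should be in the open jaws: reacher (110, -7, 17) mm; there its wall is 8 mm from the fixed pad and about 12 mm from the moving pad.
- trigger (a joint): Angle (rad) of the lever that carries the trigger, at reacher (-50, +16), and the moving jaw; it pivots at the reacher's origin. 0 = sprung open; about 0.18 = clamped on the timer (trigger 9 mm in, 39 mm over handle and trigger); 0.3 = stop. It starts to move at 8 N of squeeze, needs 12 N at 0.18; beyond that the jaw gets 0.45 of the rest.
- moving_jaw: The jaw on the -y side, carried by the trigger lever (origin and axes as the reacher's at joint 0); the trigger is a round upright black bar, 20 mm in diameter, 6 to 44 high. A squeeze of 5 to 7 N holds the reacher with its jaws open, 17 to 22 N clamps the timer well, over 30 N crushes it.
- tea_carton: Bystander: green carton 107 x 55 x 52 under the shelf; origin under its centre.
- spice_jar: Bystander: spice jar 42 in diameter, 108 high, on the shelf; origin under its centre.
- salt_pack: Bystander: upright carton 46 x 67 x 143 on the shelf; origin under its centre.
- loose_carton: Bystander: brown-red carton 102 x 53 x 60 on the worktop to the right of the shelf; origin under its centre.

How it is judged (in metres and radians):
On the way, in this order (a step that is already met when the one before it is completed fails the run):
1. the timer, under the shelf, is in the reacher's open jaws and the throat presses it against the back strip (over 0.4 N at both) (contact force between reacher_throat and timer above 0.4 N and contact force between timer and shelf above 0.4 N and value of joint trigger below 0.08 rad and x of timer_center in the frame of shelf above 0 m), for 0.2 s.
2. the trigger is squeezed and the moving jaw clamps the timer (over 1.5 N) while it is still under the shelf (contact force between moving_jaw and timer above 1.5 N and value of joint trigger above 0.12 rad and x of timer_center in the frame of shelf above 0 m), for 0.3 s.
3. the timer is drawn out clear of the shelf, still clamped and standing (contact force between moving_jaw and timer above 1 N and x of timer_center in the frame of shelf below -0.08 m and angle between timer_center's own z axis and vertical below 0.2 rad), for 0.2 s.
At the end, for the whole second after the job is handed in: The timer stands upright (within 0.15 rad) and at rest on the worktop, its centre more than 77 mm in front of the shelf's centre (nothing of it under the shelf); the reacher lies flat on the worktop at rest with the trigger sprung back (under 0.03 rad) (x of timer_center in the frame of shelf below -0.077 m and height (world z) of timer_center between 0.01 and 0.023 m and angle between timer_center's own z axis and vertical below 0.15 rad and linear speed of each of timer, reacher below 0.01 m/s and value of joint trigger below 0.03 rad and height (world z) of reacher below 0.012 m and angle between reacher's own z axis and vertical below 0.1 rad); the robot touches nothing.
It fails at once if the moving jaw crushes the timer (over 8 N) (contact force between moving_jaw and timer above 8 N).
It fails at once if the timer is pressed by the throat or against the shelf with more than 10 N (contact force between reacher_throat and timer above 10 N or contact force between timer and shelf above 10 N).
It fails at once if the robot touches the timer (contact force between any of the fingers, the arm and timer above 0.3 N).
It fails at once if the timer is tipped (angle between timer_center's own z axis and vertical above 0.5 rad).
It fails at once if a bystander is displaced by more than 20 mm (distance of any of tea_carton, spice_jar, salt_pack, loose_carton from where it was at the start of the episode above 0.02 m).
It also fails if it takes over 64 s, if anything falls off the work surface, if the arm or the gripper's body presses on something with over 40 N, if the wrist force passes 120 N, or if a joint passes its speed limit or range.

ROBOT

A 6-joint arm with a two-finger parallel gripper is mounted at the origin on a cart in front of the work surface, level with it; the furniture and walls round the work are solid. World frame = base frame: x ahead of the robot, y to its left, z up, the work surface at z = 0. Lengths are in mm, angles in rad, forces in N, time in s.
With the tool pointing down it reaches from about 350 to 975 mm from the base axis. Payload 4.9 kg.
Tool frame: the origin (TCP) lies at the very end of the fingers, on their centre line; the grasp point (between the pads) lies 19 mm behind it; z points along the fingers, y is the line along which they close (so a half turn about z gives the same grasp; the last joint's range is limited). The gripper opens to 85 mm and grips with 20 to 120 N. Pads are 22 mm wide; open, the fingers measure 114 mm over their backs; the gripper's body (76 mm by 85 mm) begins 54 mm behind the grasp point. The pads swing forward as they close: fully open they stand 13 mm farther back than shut.
Start: joints at [1.122, 0.053, 1.613, -0, 1.476, -0.119], TCP at [202.398, 591.301, 231.304] pointing down, gripper open.
Joint ranges: [-3.01, 3.01], [-1.01, 2.22], [0.06, 2.58], [-1.02, 4.17], [0.09, 2.62], [-3.14, 3.14]. Speed limits (rad/s): [2.57, 2.57, 3.14, 3.14, 3.14, 3.14].

INTERFACE

Orientations are given as [roll, pitch, yaw] about the fixed x, y, z axes, in that order (R = Rz(yaw) Ry(pitch) Rx(roll)).
In Python, from workcell import r gives the robot as it stands.
- The arm moves only by the tool play_rows, never from a script. Its argument "moves" is one flat list of numbers, 7 for each row, row after row: the shift along the tool's x, y, z in mm, then the turn, a rotation vector about the tool's x, y, z in degrees, then the opening, from -1 (shut) to 1 (fully open). A call has 1 to 10 rows; each row is the pose to reach, as a shift and turn from the pose commanded when the call began, along the tool's axes at that moment; what a row does not reach only later rows make up. A row lasts 1/10 s, in which the tool goes at most 50 mm and 8.59 degrees, less where a joint would pass 70% of its speed; a pose out of reach is approached as far as the arm can. A call with a gripper value outside its range is refused whole. The fingers move at their own pace and stop on an object; the grip force is fixed at half the most. Time passes only in rows, so rows that repeat a pose let the fingers close. It gives the time, the measured TCP pose, the force, the opening and the grip force at its end, in the units of the state.
- r.sense(): the state, without advancing time (a new reading comes with each control period).
- r.camera(name): name is "scene" or "top" or "wrist"; returns a dict with "pixels" (384x512x3 uint8, red, green, blue), "range_z" (384x512 float32, mm along the optical axis (not along the pixel's ray), 0 where there is no reading), "vfov" (degrees; the focal length in pixels is half the picture's height over the tangent of half this angle, whatever the lens; pixels are square), "cx", "cy" (the principal point, pixels), "pose" (4x4, takes a point from camera to world coordinates). Camera axes: x right, y down, z forward; pixel columns grow to the right and rows downward; lengths in mm; the calibration is good to about 2 mm. A picture is of the moment at which its call begins.
- r.sign_off(): hands the job in; it is judged then, once.
Trained networks look in a picture, given as the dict that the camera call returned (one of the last four; its "shot" number tells which), for a name from the list of things; names that differ only in an ending like _2 or _b are one class to them, and where a whole thing is asked for, a point or a joint stands for the part that bears it (a point fixed in the world has none). Each returns a list of dicts, best first, with "p" (0 to 1); they miss things now and then, are a little off and sometimes report something else, mostly with a low value. They report only what shows in the picture. A call takes as long as a camera call.
- r.masks_of(thing, picture): "pixels" (384x512 bool, what is visible of it) and "box" ([left, top, right, bottom] in pixels, round what is visible of it).
- r.tip_of(thing, picture): "position" ([column, row] in pixels: a listed point, or the origin of a listed thing).
The state is a dict: "time_s": time; "qpos": joint angles; "qvel": joint speeds; "joint_torque": joint torques, N m; "ee_pos": TCP position; "eef_rot": TCP orientation; "wrist_force": force on the tool from outside, world axes, zero at the start; "wrist_torque": the same for the moment, N m; "gripper_width": finger opening in mm; "grasp_force": force on a finger pad.
Only numpy, scipy, OpenCV 4.12 (cv2) and the standard library are available. Lean on these libraries where they do the work, as an engineer would, in place of code of your own. Each camera call takes 0.05 s, during which the arm holds its last target. There are 200 camera calls.

## Working session

There is one attempt and no reset: what is moved stays moved. The work goes in short steps, Python scripts to look and compute and a tool call to move; the robot and the scene stay as the last step left them, time stands still between calls to the robot, and variables do not carry over. Pictures are saved under pics/ and viewed, at most 10 in all, crops included, and the job is handed in when it is done.

Besides the shell and the picture viewer there is one more tool, called after "Call:" as a command line: name --argument value ..., lists and objects as JSON in quotes. play_rows: Moves the arm, as the interface text tells. Its arguments: {"type":"object","properties":{"moves":{"type":"array"}},"required":["moves"]}

```bash
ls; mkdir -p pics
cat > h.py <<'E'
import numpy as np, cv2
from workcell import r
def K(d):
    f=d["pixels"].shape[0]/2/np.tan(np.radians(d["vfov"])/2); return f,d["cx"],d["cy"]
def cloud(d):
    f,cx,cy=K(d); z=d["range_z"]; v,u=np.indices(z.shape)
    P=np.stack([(u-cx)*z/f,(v-cy)*z/f,z,np.ones_like(z)],-1)@np.array(d["pose"]).T
    P=P[...,:3]; P[z==0]=np.nan; return P
def ray(d,px,h):
    f,cx,cy=K(d); T=np.array(d["pose"]); v=T[:3,:3]@np.array([(px[0]-cx)/f,(px[1]-cy)/f,1]); o=T[:3,3]
    return o+v*(h-o[2])/v[2]
def save(d,n): cv2.imwrite(f"pics/{n}.png",d["pixels"][...,::-1])
E
python3 - <<'E'
from h import *
np.set_printoptions(precision=1,suppress=True)
s=r.sense();print(s['ee_pos'],s['eef_rot'],s['gripper_width'],s['wrist_force'])
ds=[]
for n in("scene","top"):
    d=r.camera(n);save(d,n);C=cloud(d);ds.append(d['pixels'])
    print(n,np.array(d['pose'])[:3,3])
    for t in("shelf","timer","reacher","moving_jaw","tea_carton","loose_carton","salt_pack","spice_jar"):
        for m in r.masks_of(t,d)[:1]:
            p=C[m['pixels']]; print(t,round(m['p'],2),m['box'],np.nanpercentile(p,[2,50,98],axis=0).ravel())
    for t,h in(("timer_center",17),("reacher_grip",26),("reacher_mouth",17),("reacher",0),("reacher_throat",0),("shelf",0),("trigger",0)):
        for m in r.tip_of(t,d)[:1]: print(t,round(m['p'],2),m['position'],ray(d,m['position'],h))
cv2.imwrite("pics/both.png",cv2.resize(np.hstack(ds),(800,300))[...,::-1])
E
```

```text
pics
[202.1 590.8 230.1] [-3.1 -0.   2.8] 85.53619601155587 [-0.1  0.3  0.2]
scene [-112.9  546.5  487. ]
shelf 0.55 [159.1, 174.5, 279.9, 249.9] [ 575.7 -167.6   -1.9  643.2   38.9   57.1  786.8  181.6   71.7]
timer 0.72 [226.0, 196.3, 242.5, 209.8] [605.3 -25.8   1.  655.8  -7.6  16.6 680.7  37.8  69.9]
reacher 0.65 [262.1, 203.7, 345.7, 253.7] [ 423.7 -172.8    1.2  456.   -73.3   20.5  522.3   33.9   42.1]
moving_jaw 0.82 [262.0, 218.3, 312.1, 231.9] [462.7 -79.9   6.4 510.7 -19.5  21.6 526.8  16.9  30.5]
tea_carton 0.79 [172.3, 209.6, 218.0, 250.2] [571.  110.7   1.3 578.5 145.4  36.8 668.5 163.5  51.7]
loose_carton 0.91 [263.0, 158.5, 299.5, 192.3] [ 662.1 -243.3   -0.8  691.3 -197.1   39.3  764.5 -189.4   60. ]
salt_pack 0.6 [161.8, 138.2, 201.5, 207.2] [626.8 110.1  77.6 630.9 148.8 153.5 667.8 172.4 215.6]
spice_jar 0.84 [196.6, 152.0, 212.0, 201.0] [629.3 -25.9  69.8 635.4  87.9 129.6 785.4 108.8 180.9]
reacher_grip 0.59 [332.6, 221.0] [ 436.4 -127.3   26. ]
reacher_mouth 0.94 [272.3, 236.0] [484.5  16.8  17. ]
reacher 0.9 [315.6, 234.0] [449.7 -86.5   0. ]
reacher_throat 0.22 [224.2, 220.5] [636.7  40.6   0. ]
shelf 0.87 [225.8, 220.5] [634.2  37.5   0. ]Traceback (most recent call last):
  File "<stdin>", line 12, in <module>
ValueError: it knows: loose_carton, moving_jaw, reacher, reacher_grip, reacher_mouth, reacher_throat, salt_pack, shelf, spice_jar, tea_carton, timer, timer_center
```

Run:
```python
from h import *
np.set_printoptions(precision=1,suppress=True)
ds=[]
for n in("scene","top"):
    d=r.camera(n);C=cloud(d);ds.append(d['pixels'])
    print(n,np.array(d['pose'])[:3,3])
    for t in("shelf","timer","reacher","moving_jaw","tea_carton","loose_carton"):
        for m in r.masks_of(t,d)[:1]:
            p=C[m['pixels']]; print(t,round(m['p'],2),m['box'],np.nanpercentile(p,[2,50,98],axis=0).ravel())
            if t=="shelf" and n=="top":
                q=p[(abs(p[:,2]-72)<5)][:,:2].astype(np.float32); R=cv2.minAreaRect(q);print("rect",R,cv2.boxPoints(R))
    for t,h in(("timer_center",17),("reacher_grip",26),("reacher_mouth",17),("reacher",0),("reacher_throat",0),("shelf",0)):
        for m in r.tip_of(t,d)[:1]: print(t,round(m['p'],2),m['position'],ray(d,m['position'],h))
a=cv2.resize(ds[0][120:270,140:370],(800,522),interpolation=2)
cv2.imwrite("pics/sc.png",a[...,::-1]);cv2.imwrite("pics/tp.png",ds[1][...,::-1])
```

```text
scene [-112.9  546.5  487. ]
shelf 0.95 [160.9, 172.4, 278.9, 249.0] [ 576.1 -155.6   -2.3  648.2   30.7   56.   791.   181.9   71.7]
timer 0.51 [225.3, 197.4, 245.6, 212.3] [586.  -29.9   0.  653.6  -6.6  15.9 677.3  50.1  69.8]
reacher 0.88 [261.6, 204.9, 345.6, 252.3] [ 423.5 -177.    -2.1  455.4  -71.1   19.   526.9   33.9   41.4]
moving_jaw 0.59 [261.3, 219.9, 311.1, 235.5] [463.7 -78.   -1.1 512.3 -16.2  21.3 567.5  16.8  30.5]
loose_carton 0.86 [265.1, 159.5, 299.8, 190.8] [ 663.9 -242.3    2.3  691.4 -197.4   41.3  763.1 -190.4   59.7]
timer_center 0.75 [237.5, 204.3] [660.7 -18.2  17. ]
reacher_grip 0.57 [331.8, 218.3] [ 446.5 -135.9   26. ]
reacher_mouth 0.85 [272.5, 234.5] [489.2  12.1  17. ]
reacher 0.71 [314.7, 231.6] [458.8 -93.    0. ]
top [530.8 -30.8 997.1]
shelf 0.8 [144.8, 118.5, 294.1, 189.6] [581.5 -99.6  -1.2 649.3  -2.5  70.5 705.4 182.5  75. ]
rect ((642.8209838867188, 39.090728759765625), (109.88931274414062, 277.0527648925781), 5.08353853225708) [[ 575.8  172.2]
 [ 600.4 -103.8]
 [ 709.8  -94. ]
 [ 685.3  181.9]]
timer 0.79 [240.4, 132.7, 259.1, 148.9] [658.1 -36.5  24.2 673.  -19.3  31.9 691.    0.7  73.2]
reacher 0.88 [221.1, 215.6, 335.0, 265.9] [ 431.5 -175.8    1.5  454.8 -108.6   24.3  520.3   22.7   45.7]
moving_jaw 0.71 [235.0, 217.3, 286.4, 250.9] [465.  -85.2  22.  502.2 -42.8  27.1 526.2   9.6  34.5]
tea_carton 0.9 [155.5, 158.0, 183.6, 193.5] [573.4 107.3   1.3 601.9 127.9  51.8 630.3 153.9  73.5]
loose_carton 0.67 [331.0, 87.3, 369.7, 144.1] [ 667.  -243.1    9.4  713.8 -214.8   59.5  763.9 -193.6   63.4]
timer_center 0.5 [246.9, 145.2] [664.4 -16.6  17. ]
reacher_grip 0.64 [312.5, 253.4] [ 450.2 -142.4   26. ]
reacher_mouth 0.92 [233.6, 234.3] [488.1  11.3  17. ]
reacher 0.96 [286.0, 249.1] [457.  -92.6   0. ]
shelf 0.92 [219.5, 155.8] [645.8  39.3   0. ]
```

View pics/sc.png

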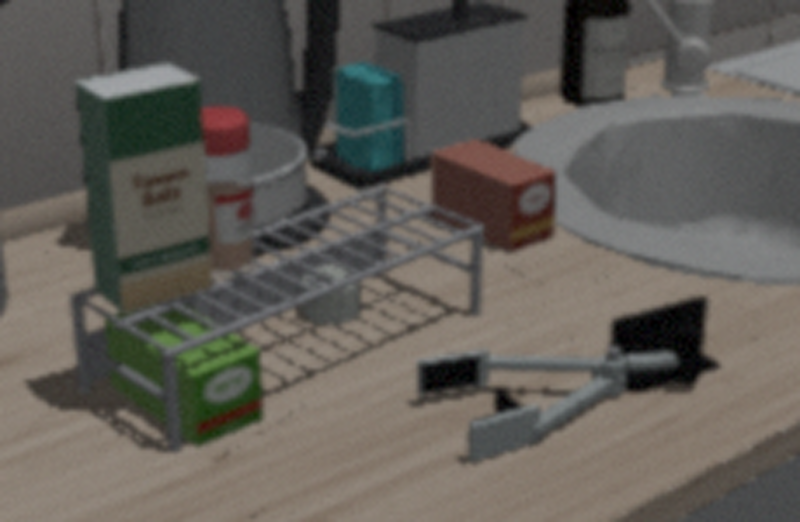

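View pics/tp.png

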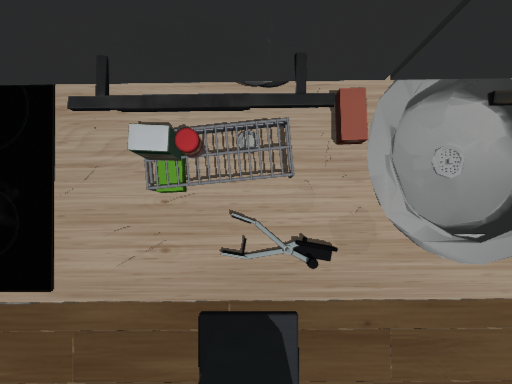

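The scene view shows the timer under the shelf at about (330,290). The reacher is in front with its jaws to the left and the trigger bar toward the robot, at about (312,262) in the top view. I'll move above the handle next.

```bash
cat >> h.py <<'E'
from scipy.spatial.transform import Rotation as Ro
def go(x,y,z,yaw):
    s=r.sense(); R=Ro.from_euler('xyz',s['eef_rot']); T=Ro.from_euler('xyz',[np.pi,0,np.radians(yaw)])
    print("shift",R.inv().apply(np.array([x,y,z])-s['ee_pos']).round(1),"rot",np.degrees((R.inv()*T).as_rotvec()).round(1))
E
python3 -c "
from h import *
print(np.degrees(r.sense()['eef_rot']));go(445,-141,200,78)"
```

```text
[-1.79999389e+02 -6.23448359e-04  1.61103131e+02]
shift [-466.7 -614.3   31.3] rot [-0.  -0.  83.1]
```

Call:
play_rows --moves '[-467, -614, 31, 0, 0, 83, 1, -467, -614, 31, 0, 0, 83, 1, -467, -614, 31, 0, 0, 83, 1, -467, -614, 31, 0, 0, 83, 1, -467, -614, 31, 0, 0, 83, 1, -467, -614, 31, 0, 0, 83, 1, -467, -614, 31, 0, 0, 83, 1, -467, -614, 31, 0, 0, 83, 1, -467, -614, 31, 0, 0, 83, 1, -467, -614, 31, 0, 0, 83, 1]'

```text
time_s: 3.05
ee_pos: [360.0, 115.3, 211.6]
eef_rot: [3.14, -0.001, 1.359]
wrist_force: [1.2, -0.3, -0.2]
gripper_width: 85.5
grasp_force: 0.0
```

```bash
python3 -c "
from h import *
print(r.sense()['ee_pos'],np.degrees(r.sense()['eef_rot']));go(445,-141,200,78)"
```

```text
[359.9939894  115.30232186 211.57083117] [ 1.79896176e+02 -3.56043743e-02  7.78509275e+01]
shift [-232.7  137.    11.7] rot [ 0.1 -0.  -0.1]
```

Call:
play_rows --moves '[-233, 137, 12, 0, 0, 0, 1, -233, 137, 12, 0, 0, 0, 1, -233, 137, 12, 0, 0, 0, 1, -233, 137, 12, 0, 0, 0, 1, -233, 137, 12, 0, 0, 0, 1, -233, 137, 12, 0, 0, 0, 1, -233, 137, 12, 0, 0, 0, 1, -233, 137, 12, 0, 0, 0, 1]'

```text
time_s: 3.85
ee_pos: [445.6, -138.9, 199.1]
eef_rot: [-3.141, -0.001, 1.362]
wrist_force: [-0.1, -0.3, -0.4]
gripper_width: 85.3
grasp_force: 0.0
```

Run:
```python
from h import *
np.set_printoptions(precision=1,suppress=True)
s=r.sense();print(s['ee_pos'],np.degrees(s['eef_rot']))
for i in range(2):
    d=r.camera("wrist");C=cloud(d)
    for t,h in(("reacher_grip",26),("reacher_mouth",17),("reacher",0),("reacher_throat",0)):
        for m in r.tip_of(t,d)[:1]: print(t,round(m['p'],2),m['position'],ray(d,m['position'],h))
for t in("reacher","moving_jaw"):
    for m in r.masks_of(t,d)[:1]:
        p=C[m['pixels']]; print(t,m['box'],np.nanpercentile(p,[2,50,98],axis=0).ravel())
# high points of handle (z 38..48)
P=C.reshape(-1,3); q=P[(P[:,2]>38)&(P[:,2]<48)&(P[:,0]<520)&(P[:,1]<-60)&(P[:,1]>-220)]
n,l,st,c=cv2.connectedComponentsWithStats(((C[...,2]>38)&(C[...,2]<48)&(C[...,0]<520)).astype(np.uint8))
for i in range(1,n):
    if st[i,4]>60:
        q=C[l==i]; R=cv2.minAreaRect(q[:,:2].astype(np.float32)); print(st[i],cv2.boxPoints(R).ravel(),np.nanmedian(q[:,2]))
save(d,"w1"); np.save("w1.npy",C)
```

```text
[ 445.6 -138.9  199.1] [-180.    -0.    78.1]
reacher_grip 0.77 [257.8, 170.2] [ 445.6 -142.4   26. ]
reacher 0.89 [257.0, 121.4] [454.4 -96.7   0. ]
reacher 0.97 [253.2, 118.9] [451.2 -92.6   0. ]
reacher [218.8, 0.0, 317.0, 213.1] [ 430.4 -176.8    3.6  457.1  -98.8   25.8  517.9    6.4   45.4]
moving_jaw [258.8, 0.0, 316.7, 119.5] [461.8 -87.8  12.3 499.8 -44.7  26.7 521.6  -2.   33.4]
[275 136  17  79 698] [ 454.4 -185.8  469.9 -188.8  484.8 -111.3  469.3 -108.3] 44.07685391448652
[235 165  20  21 320] [ 420.1 -136.9  430.4 -152.4  445.9 -142.1  435.6 -126.6] 44.667580262808514
```

View pics/w1.png

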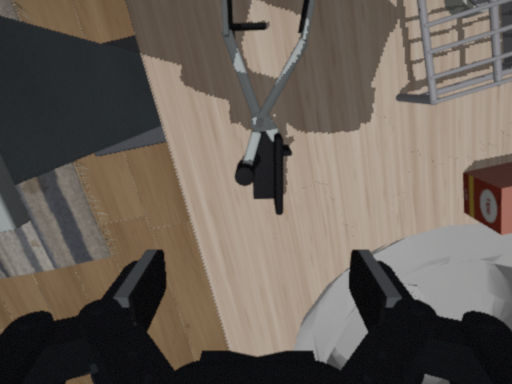

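The trigger bar is at (245,174), the plate at (279,175) and the pivot at (264,123), which puts the grip at (446.5,-141.5) with a heading of 79°. Next I'll descend.

```bash
python3 -c "
from h import *
go(446.5,-141.5,9,79)"
```

```text
shift [ -2.4   1.2 190.3] rot [ 0.   0.  -0.9]
```

Call:
play_rows --moves '[-2.4, 1.2, 50, 0, 0, -1, 1, -2.4, 1.2, 100, 0, 0, -1, 1, -2.4, 1.2, 140, 0, 0, -1, 1, -2.4, 1.2, 170, 0, 0, -1, 1, -2.4, 1.2, 190, 0, 0, -1, 1, -2.4, 1.2, 190, 0, 0, -1, 1, -2.4, 1.2, 190, 0, 0, -1, 0.3, -2.4, 1.2, 190, 0, 0, -1, 0.3, -2.4, 1.2, 190, 0, 0, -1, 0.3, -2.4, 1.2, 190, 0, 0, -1, 0.3]'

```text
time_s: 5.45
ee_pos: [447.4, -142.2, 10.6]
eef_rot: [3.139, 0.001, 1.381]
wrist_force: [-0.7, 0.5, -0.6]
gripper_width: 55.4
grasp_force: 0.0
```

Call:
play_rows --moves '[0, 0, 0, 0, 0, 0, 0.2, 0, 0, 0, 0, 0, 0, 0.2, 0, 0, 0, 0, 0, 0, 0.2]'

```text
time_s: 5.75
ee_pos: [446.5, -141.7, 9.3]
eef_rot: [3.141, 0.0, 1.381]
wrist_force: [0.3, -0.5, 0.3]
gripper_width: 51.0
grasp_force: 0.0
```

Call:
play_rows --moves '[0, 0, 0, 0, 0, 0, 0.13, 0, 0, 0, 0, 0, 0, 0.13, 0, 0, 0, 0, 0, 0, 0.13]'

```text
time_s: 6.05
ee_pos: [446.4, -141.7, 9.2]
eef_rot: [-3.141, -0.0, 1.381]
wrist_force: [0.6, -0.3, 0.1]
gripper_width: 48.2
grasp_force: 0.0
```

Call:
play_rows --moves '[0, 0, 0, 0, 0, 0, 0.11, 0, 0, 0, 0, 0, 0, 0.11, 0, 0, 0, 0, 0, 0, 0.11]'

```text
time_s: 6.35
ee_pos: [446.5, -141.8, 9.3]
eef_rot: [3.142, 0.0, 1.381]
wrist_force: [-0.3, -0.3, 1.7]
gripper_width: 47.4
grasp_force: 8.2
```

```bash
python3 -c "
from h import *
go(425,-125,9,66);go(408,-100,9,52);go(408,-50,9,27);go(408.5,-32,9,5)"
```

```text
shift [ 12.4 -24.3   0.3] rot [ 0.   0.  13.1]
shift [ 33.7 -45.7   0.3] rot [ 0.   0.  27.1]
shift [ 82.8 -55.2   0.3] rot [ 0.   0.  52.1]
shift [100.6 -58.1   0.3] rot [ 0.   0.  74.1]
```

Call:
play_rows --moves '[2, -5, 0, 0, 0, 2, 0.11, 5, -11, 0, 0, 0, 5, 0.11, 8, -17, 0, 0, 0, 9, 0.11, 12, -24, 0, 0, 0, 13, 0.11, 17, -30, 0, 0, 0, 17, 0.11, 23, -36, 0, 0, 0, 20, 0.11, 28, -41, 0, 0, 0, 24, 0.11, 34, -46, 0, 0, 0, 27, 0.11, 34, -46, 0, 0, 0, 27, 0.11]'

```text
time_s: 7.25
ee_pos: [407.4, -99.1, 9.2]
eef_rot: [-3.141, -0.0, 0.91]
wrist_force: [-1.0, 1.7, 1.2]
gripper_width: 47.5
grasp_force: 6.4
```

```bash
cat >> h.py <<'E'
def look():
    np.set_printoptions(precision=1,suppress=True)
    s=r.sense();print(s['ee_pos'],np.degrees(s['eef_rot']),s['gripper_width'],s['grasp_force'],s['wrist_force'])
    for n in("top","wrist"):
        d=r.camera(n);C=cloud(d)
        for t,h in(("reacher_grip",26),("reacher_mouth",17),("reacher",0),("timer_center",17),("shelf",0)):
            for m in r.tip_of(t,d)[:1]:
                if m['p']>.4: print(n,t,round(m['p'],2),m['position'],ray(d,m['position'],h))
        for t in("moving_jaw","timer"):
            for m in r.masks_of(t,d)[:1]:
                p=C[m['pixels']]; print(n,t,round(m['p'],2),m['box'],np.nanpercentile(p,[2,50,98],axis=0).ravel())
        save(d,n+"_%d"%(s['time_s']*100))
E
python3 -c "
from h import *
look();go(408,-50,9,27);go(408.5,-32,9,5)"
```

```text
[407.4 -99.1   9.2] [-180.    -0.    52.1] 47.544110039600476 6.421287506818771 [-1.   1.7  1.2]
top reacher_mouth 0.86 [228.0, 224.6] [507.3  22.2  17. ]
top reacher 0.72 [270.0, 259.9] [435.8 -60.4   0. ]
top timer_center 0.75 [249.6, 142.3] [670.1 -22.   17. ]
top shelf 0.81 [219.1, 156.5] [644.4  40.1   0. ]
top moving_jaw 0.81 [239.4, 203.9, 271.2, 256.2] [451.6 -57.8  14.4 502.4 -36.8  27.  547.6   1.6  34.2]
top timer 0.56 [241.3, 132.9, 258.2, 149.8] [657.  -34.7  27.  670.8 -19.4  32.4 688.6  -1.3  73. ]
wrist reacher_grip 0.84 [254.3, 273.3] [ 405.5 -101.2   26. ]
wrist reacher_mouth 0.64 [256.1, 272.2] [ 403.  -105.8   17. ]
wrist moving_jaw 0.83 [262.2, 0.0, 370.6, 148.2] [448.9 -59.   23.8 477.1 -46.1  26.5 501.9 -35.2  27.9]
shift [ 39.3 -30.3   0.2] rot [ 0.  -0.  25.1]
shift [ 53.8 -41.    0.2] rot [ 0.  -0.  47.1]
```

Call:
play_rows --moves '[7, -5, 0, 0, 0, 4, 0.11, 14, -11, 0, 0, 0, 9, 0.11, 22, -17, 0, 0, 0, 14, 0.11, 30, -23, 0, 0, 0, 19, 0.11, 39, -30, 0, 0, 0, 25, 0.11, 43, -33, 0, 0, 0, 30, 0.11, 47, -36, 0, 0, 0, 36, 0.11, 51, -39, 0, 0, 0, 42, 0.11, 54, -41, 0, 0, 0, 47, 0.11, 54, -41, 0, 0, 0, 47, 0.11]'

```text
time_s: 9.05
ee_pos: [408.8, -32.0, 9.3]
eef_rot: [3.141, -0.001, 0.09]
wrist_force: [-1.4, 0.3, 0.4]
gripper_width: 47.6
grasp_force: 6.5
```

```bash
python3 -c "
from h import *
look()"; ls pics
```

```text
[408.8 -32.    9.3] [179.9  -0.    5.1] 47.58594107326862 6.5019455552101135 [-1.4  0.3  0.4]
top reacher_grip 0.66 [255.1, 276.3] [406.8 -30.3  26. ]
top reacher_mouth 0.97 [252.9, 192.1] [571.  -27.6  17. ]
top reacher 0.96 [253.6, 250.4] [454.9 -27.8   0. ]
top timer_center 0.83 [249.1, 144.7] [665.4 -21.   17. ]
top shelf 0.63 [219.1, 156.3] [644.8  40.1   0. ]
top moving_jaw 0.69 [235.2, 186.1, 273.2, 266.8] [434.  -66.9   2.6 500.3 -32.7  25.4 577.9   9.4  42.8]
top timer 0.52 [240.7, 131.1, 259.7, 149.7] [656.9 -34.8  26.  672.3 -19.2  32.1 690.7   0.4  73.5]
wrist reacher_grip 0.59 [256.2, 269.7] [408.5 -32.4  26. ]
wrist reacher 0.81 [256.2, 151.0] [458.1 -28.    0. ]
wrist moving_jaw 0.93 [262.2, 0.0, 372.9, 149.9] [468.1 -60.3  23.4 495.9 -46.5  26.6 518.9 -31.9  28.1]
sc.png
scene.png
top_725.png
top_905.png
tp.png
w1.png
wrist_725.png
wrist_905.png
```

Call:
play_rows --moves '[8, 0, 0, 0, 0, 0, 0.11, 18, 0, 0, 0, 0, 0, 0.11, 28, 0, 0, 0, 0, 0, 0.11, 38, 0, 0, 0, 0, 0, 0.11, 48, 0, 0, 0, 0, 0, 0.11, 58, 0, 0, 0, 0, 0, 0.11, 66, 0, 0, 0, 0, 0, 0.11, 73, 0, 0, 0, 0, 0, 0.11, 80, 0, 0, 0, 0, 0, 0.11, 80, 0, 0, 0, 0, 0, 0.11]'

```text
time_s: 10.85
ee_pos: [489.4, -24.7, 9.3]
eef_rot: [3.141, -0.001, 0.089]
wrist_force: [0.1, 0.4, -1.2]
gripper_width: 47.7
grasp_force: 7.7
```

```bash
python3 -c "
from h import *
look()
a=cv2.imread('pics/top_1015.png');import glob;print(glob.glob('pics/*_1*'))
f=sorted(glob.glob('pics/top_1*'))[-1];a=cv2.imread(f)[110:290,190:320];cv2.imwrite('pics/c1.png',cv2.resize(a,None,fx=3.3,fy=3.3,interpolation=2))"
```

```text
[489.4 -24.7   9.3] [180.   -0.1   5.1] 47.73641726631729 7.739553451538086 [ 0.1  0.4 -1.2]
top reacher_mouth 0.59 [249.3, 144.8] [665.2 -21.3  17. ]
top reacher 0.63 [249.7, 209.7] [536.4 -20.7   0. ]
top timer_center 0.78 [248.5, 142.2] [670.4 -19.8  17. ]
top shelf 0.64 [221.3, 156.8] [643.7  35.6   0. ]
top moving_jaw 0.57 [252.3, 159.8, 268.4, 206.2] [547.6 -59.7  22.4 586.4 -43.7  26.3 634.6 -25.6  33.9]
top timer 0.87 [238.7, 131.2, 259.2, 146.6] [655.7 -34.9  25.5 670.6 -19.4  32.1 690.7  -1.1  73.4]
wrist reacher_grip 0.87 [257.3, 271.7] [487.  -25.6  26. ]
wrist moving_jaw 0.88 [261.5, 0.0, 374.4, 157.2] [544.4 -53.3  23.  574.1 -39.3  26.6 598.2 -24.2  28.1]
['pics/top_1085.png', 'pics/wrist_1085.png'][ WARN:0@1.644] global loadsave.cpp:275 findDecoder imread_('pics/top_1015.png'): can't open/read file: check file path/integrity
```

View pics/c1.png

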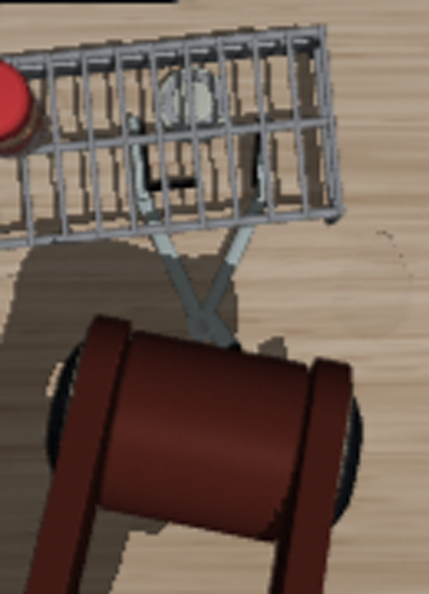

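The timer at (188,100) in the crop sits between the fixed jaw (148) and the moving jaw (258), with its left gap about as expected. I'll advance slowly.

Call:
play_rows --moves '[4, 0, 0, 0, 0, 0, 0.11, 8, 0, 0, 0, 0, 0, 0.11, 12, 0, 0, 0, 0, 0, 0.11, 15, 0, 0, 0, 0, 0, 0.11, 17, 0, 0, 0, 0, 0, 0.11, 18, 0, 0, 0, 0, 0, 0.11]'

```text
time_s: 12.25
ee_pos: [506.4, -23.1, 9.2]
eef_rot: [-3.142, 0.0, 0.089]
wrist_force: [-1.7, -0.5, -0.9]
gripper_width: 47.6
grasp_force: 8.3
```

Call:
play_rows --moves '[0.5, 0, 0, 0, 0, 0, 0.11, 1, 0, 0, 0, 0, 0, 0.11, 1.5, 0, 0, 0, 0, 0, 0.11, 2, 0, 0, 0, 0, 0, 0.11, 2.5, 0, 0, 0, 0, 0, 0.11, 3, 0, 0, 0, 0, 0, 0.11]'

```text
time_s: 12.85
ee_pos: [509.1, -22.8, 9.2]
eef_rot: [3.142, 0.0, 0.089]
wrist_force: [-0.3, 0.6, -2.2]
gripper_width: 47.0
grasp_force: 8.1
```

Call:
play_rows --moves '[0.5, 0, 0, 0, 0, 0, 0.11, 1, 0, 0, 0, 0, 0, 0.11, 1.5, 0, 0, 0, 0, 0, 0.11, 2, 0, 0, 0, 0, 0, 0.11]'

```text
time_s: 13.25
ee_pos: [511.2, -22.7, 9.2]
eef_rot: [3.142, 0.0, 0.089]
wrist_force: [-0.1, 0.3, -2.4]
gripper_width: 47.2
grasp_force: 8.0
```

Call:
play_rows --moves '[0.5, 0, 0, 0, 0, 0, 0.11, 1, 0, 0, 0, 0, 0, 0.11, 1, 0, 0, 0, 0, 0, 0.11]'

```text
time_s: 13.55
ee_pos: [512.0, -22.6, 9.2]
eef_rot: [-3.142, 0.0, 0.089]
wrist_force: [-0.6, -0.1, -2.5]
gripper_width: 47.6
grasp_force: 8.2
```

Call:
play_rows --moves '[0.5, 0, 0, 0, 0, 0, 0.11, 1, 0, 0, 0, 0, 0, 0.11]'

```text
time_s: 13.75
ee_pos: [513.0, -22.5, 9.2]
eef_rot: [-3.142, 0.0, 0.089]
wrist_force: [-1.5, -0.7, -0.8]
gripper_width: 47.5
grasp_force: 8.3
```

Call:
play_rows --moves '[0.5, 0, 0, 0, 0, 0, 0.11, 1, 0, 0, 0, 0, 0, 0.11]'

```text
time_s: 13.95
ee_pos: [514.1, -22.4, 9.2]
eef_rot: [-3.142, 0.0, 0.089]
wrist_force: [-0.9, 0.2, -2.1]
gripper_width: 47.2
grasp_force: 8.2
```

Call:
play_rows --moves '[0.5, 0, 0, 0, 0, 0, 0.11, 1, 0, 0, 0, 0, 0, 0.11]'

```text
time_s: 14.15
ee_pos: [515.1, -22.3, 9.2]
eef_rot: [-3.142, 0.0, 0.089]
wrist_force: [-1.4, 0.2, -2.0]
gripper_width: 47.7
grasp_force: 8.2
```

```bash
python3 -c "
from h import *
look()"
```

```text
[515.1 -22.3   9.2] [-180.     0.     5.1] 47.73020052834745 8.2272769510746 [-1.4  0.2 -2. ]
top reacher_mouth 0.68 [248.7, 141.3] [672.2 -20.2  17. ]
top reacher 0.87 [248.6, 199.5] [556.9 -18.7   0. ]
top timer_center 0.59 [248.1, 138.6] [677.6 -19.1  17. ]
top shelf 0.72 [247.4, 139.1] [679.1 -17.5   0. ]
top moving_jaw 0.76 [252.1, 140.2, 267.7, 192.6] [575.  -57.9  21.9 629.6 -50.1  26.6 670.2 -24.   35.2]
top timer 0.56 [241.0, 129.1, 259.0, 149.6] [658.7 -34.8  25.5 674.5 -20.   31.4 693.1   0.6  36.5]
wrist reacher_grip 0.89 [254.2, 270.0] [514.8 -21.7  26. ]
wrist reacher 0.6 [256.2, 152.0] [564.1 -18.3   0. ]
wrist moving_jaw 0.71 [260.7, 0.0, 375.9, 156.2] [573.5 -51.6  24.2 606.7 -39.   26.7 625.6 -22.   28.1]
wrist timer 0.21 [260.6, 0.0, 374.9, 147.8] [573.9 -51.7   1.7 606.7 -39.   26.6 625.5 -21.7  28.1]
```

Call:
play_rows --moves '[0.4, 0, 0, 0, 0, 0, 0.11, 0.7, 0, 0, 0, 0, 0, 0.11]'

```text
time_s: 15.15
ee_pos: [515.7, -22.3, 9.2]
eef_rot: [-3.142, 0.0, 0.089]
wrist_force: [-1.7, 0.4, -1.4]
gripper_width: 47.5
grasp_force: 8.3
```

Call:
play_rows --moves '[0.4, 0, 0, 0, 0, 0, 0.11, 0.7, 0, 0, 0, 0, 0, 0.11]'

```text
time_s: 15.35
ee_pos: [516.5, -22.2, 9.2]
eef_rot: [3.142, 0.0, 0.089]
wrist_force: [-0.8, 0.4, -1.9]
gripper_width: 47.4
grasp_force: 8.2
```

Call:
play_rows --moves '[0.4, 0, 0, 0, 0, 0, 0.11, 0.7, 0, 0, 0, 0, 0, 0.11]'

```text
time_s: 15.55
ee_pos: [516.9, -22.1, 9.2]
eef_rot: [-3.142, 0.001, 0.089]
wrist_force: [-3.8, -0.6, 0.6]
gripper_width: 47.4
grasp_force: 8.5
```

Call:
play_rows --moves '[0.2, 0, 0, 0, 0, 0, 0.11, 0.2, 0, 0, 0, 0, 0, 0.11]'

```text
time_s: 15.75
ee_pos: [516.9, -22.2, 9.1]
eef_rot: [-3.142, 0.001, 0.089]
wrist_force: [-3.5, -0.2, 0.8]
gripper_width: 47.4
grasp_force: 8.8
```

Call:
play_rows --moves '[0, 0, 0, 0, 0, 0, 0.11, 0, 0, 0, 0, 0, 0, 0.11]'

```text
time_s: 15.95
ee_pos: [517.0, -22.1, 9.1]
eef_rot: [3.142, 0.001, 0.089]
wrist_force: [-4.4, -1.4, 1.4]
gripper_width: 47.5
grasp_force: 8.9
```

Call:
play_rows --moves '[0.3, 0, 0, 0, 0, 0, 0.11, 0.4, 0, 0, 0, 0, 0, 0.11, 0.4, 0, 0, 0, 0, 0, 0.11]'

```text
time_s: 16.25
ee_pos: [517.0, -22.1, 9.1]
eef_rot: [-3.142, 0.002, 0.089]
wrist_force: [-7.0, -1.4, 2.8]
gripper_width: 47.5
grasp_force: 9.3
```

Call:
play_rows --moves '[-0.4, 0, 0, 0, 0, 0, 0.11, -0.8, 0, 0, 0, 0, 0, 0.11, -0.8, 0, 0, 0, 0, 0, 0.11]'

```text
time_s: 16.55
ee_pos: [517.0, -22.1, 9.2]
eef_rot: [3.142, -0.0, 0.089]
wrist_force: [-3.8, -1.0, -1.5]
gripper_width: 47.4
grasp_force: 8.8
```

Call:
play_rows --moves '[-0.4, 0, 0, 0, 0, 0, 0.11, -0.8, 0, 0, 0, 0, 0, 0.11, -0.8, 0, 0, 0, 0, 0, 0.11]'

```text
time_s: 16.85
ee_pos: [516.8, -22.2, 9.4]
eef_rot: [3.141, -0.002, 0.089]
wrist_force: [0.2, 0.3, -1.5]
gripper_width: 47.4
grasp_force: 8.1
```

Eased off. Now I'll squeeze in steps, shifting the tool sideways to keep the reacher in place.

Call:
play_rows --moves '[0, 0.3, 0, 0, 0, 0, 0.09, 0, 0.8, 0, 0, 0, 0, 0.07, 0, 1.2, 0, 0, 0, 0, 0.05, 0, 1.6, 0, 0, 0, 0, 0.03, 0, 2.0, 0, 0, 0, 0, 0.01, 0, 2.4, 0, 0, 0, 0, -0.01, 0, 2.4, 0, 0, 0, 0, -0.01]'

```text
time_s: 17.55
ee_pos: [516.5, -24.6, 9.9]
eef_rot: [-3.141, 0.0, 0.089]
wrist_force: [-4.0, 1.2, 5.9]
gripper_width: 42.4
grasp_force: 13.7
```

Call:
play_rows --moves '[0, 0.4, 0, 0, 0, 0, -0.025, 0, 0.7, 0, 0, 0, 0, -0.04, 0, 1.0, 0, 0, 0, 0, -0.05, 0, 1.0, 0, 0, 0, 0, -0.05]'

```text
time_s: 17.95
ee_pos: [516.5, -25.5, 10.1]
eef_rot: [-3.141, 0.001, 0.089]
wrist_force: [-5.5, 2.4, 7.0]
gripper_width: 41.3
grasp_force: 13.6
```

Call:
play_rows --moves '[-0.4, 0, -0.5, 0, 0, 0, -0.05, -0.7, 0, -1, 0, 0, 0, -0.05, -0.7, 0, -1, 0, 0, 0, -0.05]'

```text
time_s: 18.25
ee_pos: [516.1, -25.8, 10.1]
eef_rot: [3.141, -0.001, 0.089]
wrist_force: [0.2, 0.0, -0.5]
gripper_width: 40.8
grasp_force: 12.0
```

Call:
play_rows --moves '[0, 0.3, 0, 0, 0, 0, -0.065, 0, 0.5, -0.2, 0, 0, 0, -0.08, 0, 0.5, -0.2, 0, 0, 0, -0.08]'

```text
time_s: 18.55
ee_pos: [516.0, -26.2, 10.4]
eef_rot: [3.141, -0.0, 0.089]
wrist_force: [1.1, 1.0, -1.7]
gripper_width: 39.4
grasp_force: 12.7
```

Call:
play_rows --moves '[0, 0.2, 0, 0, 0, 0, -0.09, 0, 0.3, -0.2, 0, 0, 0, -0.1, 0, 0.3, -0.2, 0, 0, 0, -0.1]'

```text
time_s: 18.85
ee_pos: [515.8, -26.4, 10.5]
eef_rot: [-3.142, 0.0, 0.089]
wrist_force: [0.5, 0.7, -2.1]
gripper_width: 38.7
grasp_force: 13.0
```

Call:
play_rows --moves '[0, 0.2, 0, 0, 0, 0, -0.11, 0, 0.3, -0.1, 0, 0, 0, -0.12, 0, 0.3, -0.1, 0, 0, 0, -0.12]'

```text
time_s: 19.15
ee_pos: [515.7, -26.7, 10.6]
eef_rot: [-3.141, 0.0, 0.089]
wrist_force: [-0.1, 1.7, -1.7]
gripper_width: 37.9
grasp_force: 17.3
```

Call:
play_rows --moves '[0, 0.1, 0, 0, 0, 0, -0.13, 0, 0.1, 0, 0, 0, 0, -0.13]'

```text
time_s: 19.35
ee_pos: [515.7, -26.8, 10.6]
eef_rot: [-3.141, 0.001, 0.089]
wrist_force: [-0.9, 2.4, -1.4]
gripper_width: 37.7
grasp_force: 24.0
```

Call:
play_rows --moves '[0, 0, 0, 0, 0, 0, -0.123, 0, 0, 0, 0, 0, 0, -0.123, 0, 0, 0, 0, 0, 0, -0.123]'

```text
time_s: 19.65
ee_pos: [515.7, -26.8, 10.6]
eef_rot: [-3.141, 0.0, 0.089]
wrist_force: [-1.6, 0.7, -1.0]
gripper_width: 37.7
grasp_force: 24.0
```

Call:
play_rows --moves '[0, 0, 0, 0, 0, 0, -0.115, 0, 0, 0, 0, 0, 0, -0.115]'

```text
time_s: 19.85
ee_pos: [515.7, -26.8, 10.6]
eef_rot: [-3.141, 0.0, 0.089]
wrist_force: [-1.3, 1.1, -0.9]
gripper_width: 37.6
grasp_force: 18.6
```

Call:
play_rows --moves '[-2, 0, 0, 0, 0, 0, -0.115, -5, 0, 0, 0, 0, 0, -0.115, -9, 0, 0, 0, 0, 0, -0.115, -14, 0, 0, 0, 0, 0, -0.115, -19, 0, 0, 0, 0, 0, -0.115, -24, 0, 0, 0, 0, 0, -0.115, -28, 0, 0, 0, 0, 0, -0.115, -30, 0, 0, 0, 0, 0, -0.115]'

```text
time_s: 20.65
ee_pos: [485.6, -29.5, 10.8]
eef_rot: [3.142, -0.0, 0.089]
wrist_force: [1.3, 0.1, -2.3]
gripper_width: 37.9
grasp_force: 19.2
```

```bash
python3 -c "
from h import *
look()"
```

```text
[485.6 -29.5  10.8] [180.   -0.    5.1] 37.92029217118409 19.173832568340003 [ 1.3  0.1 -2.3]
top reacher_mouth 0.95 [252.9, 152.7] [649.3 -28.3  17. ]
top reacher 0.65 [250.7, 213.4] [529.  -22.7   0. ]
top timer_center 0.64 [252.6, 153.8] [647.1 -27.7  17. ]
top shelf 0.65 [219.9, 159.6] [638.1  38.5   0. ]
top moving_jaw 0.72 [255.9, 146.4, 265.3, 207.1] [545.4 -53.8  22.6 594.2 -45.9  27.1 654.5 -27.6  34.5]
top timer 0.75 [242.5, 144.4, 259.4, 165.8] [627.1 -38.8  16.9 641.9 -22.8  31.9 665.4  -4.9  74.2]
wrist reacher_grip 0.56 [242.8, 266.0] [486.3 -23.6  26. ]
wrist reacher 0.87 [255.5, 144.9] [537.9 -24.9   0. ]
wrist moving_jaw 0.72 [258.4, 1.3, 345.2, 152.8] [543.3 -48.3  22.7 572.2 -37.4  26.6 595.4 -26.4  28. ]
```

The timer is coming along with the jaws. I'll keep drawing it out.

Call:
play_rows --moves '[-3, 0, 0, 0, 0, 0, -0.115, -8, 0, 0, 0, 0, 0, -0.115, -13, 0, 0, 0, 0, 0, -0.115, -18, 0, 0, 0, 0, 0, -0.115, -23, 0, 0, 0, 0, 0, -0.115, -28, 0, 0, 0, 0, 0, -0.115, -33, 0, 0, 0, 0, 0, -0.115, -38, 0, 0, 0, 0, 0, -0.115, -43, 0, 0, 0, 0, 0, -0.115, -46, 0, 0, 0, 0, 0, -0.115]'

```text
time_s: 22.45
ee_pos: [439.8, -33.6, 10.7]
eef_rot: [3.142, -0.0, 0.089]
wrist_force: [1.2, -0.5, -1.8]
gripper_width: 37.8
grasp_force: 19.1
```

Call:
play_rows --moves '[-5, 0, 0, 0, 0, 0, -0.115, -10, 0, 0, 0, 0, 0, -0.115, -15, 0, 0, 0, 0, 0, -0.115, -20, 0, 0, 0, 0, 0, -0.115, -25, 0, 0, 0, 0, 0, -0.115, -30, 0, 0, 0, 0, 0, -0.115, -35, 0, 0, 0, 0, 0, -0.115, -40, 0, 0, 0, 0, 0, -0.115, -44, 0, 0, 0, 0, 0, -0.115, -46, 0, 0, 0, 0, 0, -0.115]'

```text
time_s: 23.45
ee_pos: [394.0, -37.7, 10.7]
eef_rot: [-3.142, -0.0, 0.089]
wrist_force: [0.6, 0.6, -1.0]
gripper_width: 37.9
grasp_force: 19.1
```

Call:
play_rows --moves '[0, 0, 0, 0, 0, 0, -0.115, 0, 0, 0, 0, 0, 0, -0.115, 0, 0, 0, 0, 0, 0, -0.115]'

```text
time_s: 23.75
ee_pos: [394.0, -37.7, 10.5]
eef_rot: [-3.141, 0.001, 0.089]
wrist_force: [-1.0, -0.6, -1.1]
gripper_width: 37.6
grasp_force: 19.6
```

```bash
python3 -c "
from h import *
look()"; cp pics/top_2*.png /tmp; ls -t pics | head -3
```

```text
[394.  -37.7  10.5] [-180.     0.1    5.1] 37.61315041524453 19.569780570454895 [-1.  -0.6 -1.1]
top reacher_grip 0.68 [257.6, 280.6] [398.4 -35.1  26. ]
top reacher_mouth 0.83 [260.1, 202.3] [550.7 -41.6  17. ]
top reacher 0.68 [256.1, 256.7] [442.3 -32.7   0. ]
top timer_center 0.61 [256.6, 200.8] [553.7 -34.7  17. ]
top shelf 0.91 [220.8, 158.8] [639.7  36.7   0. ]
top moving_jaw 0.79 [260.4, 189.9, 271.8, 254.4] [457.6 -62.3  12.1 512.  -54.8  27.2 572.2 -38.4  34.2]
top timer 0.77 [249.3, 188.3, 269.5, 209.9] [535.6 -51.2  24.5 554.9 -31.8  31.3 574.7 -13.9  36.3]
wrist reacher_grip 0.59 [244.5, 267.9] [393.8 -32.6  26. ]
wrist reacher 0.61 [256.6, 149.2] [444.3 -33.7   0. ]
wrist moving_jaw 0.94 [256.6, 0.0, 344.7, 151.5] [452.2 -56.2  22.9 481.  -45.5  26.6 503.9 -34.2  28.1]
wrist_2375.png
top_2375.png
wrist_2065.png
```

Call:
play_rows --moves '[0, -0.4, 0, 0, 0, 0, -0.09, 0, -1, 0, 0, 0, 0, -0.06, 0, -1.6, 0, 0, 0, 0, -0.03, 0, -2.2, 0, 0, 0, 0, 0, 0, -2.9, 0, 0, 0, 0, 0.03, 0, -3.5, 0, 0, 0, 0, 0.06, 0, -4.2, 0, 0, 0, 0, 0.09, 0, -4.8, 0, 0, 0, 0, 0.12, 0, -4.8, 0, 0, 0, 0, 0.16, 0, -4.8, 0, 0, 0, 0, 0.2]'

```text
time_s: 25.55
ee_pos: [394.5, -33.0, 11.2]
eef_rot: [3.141, -0.001, 0.089]
wrist_force: [0.7, 0.2, 0.3]
gripper_width: 51.1
grasp_force: 0.0
```

Call:
play_rows --moves '[0, 0, 0, 0, 0, 0, 0.5, 0, 0, 0, 0, 0, 0, 0.8, 0, 0, 0, 0, 0, 0, 0.8, 0, 0, 0, 0, 0, 0, 0.8, 0, 0, -15, 0, 0, 0, 0.8, 0, 0, -35, 0, 0, 0, 0.8, 0, 0, -60, 0, 0, 0, 0.8, 0, 0, -90, 0, 0, 0, 0.8, 0, 0, -120, 0, 0, 0, 0.8, 0, 0, -150, 0, 0, 0, 0.8]'

```text
time_s: 26.55
ee_pos: [393.7, -32.8, 161.8]
eef_rot: [3.142, -0.0, 0.089]
wrist_force: [0.4, -0.6, 0.3]
gripper_width: 76.7
grasp_force: 0.0
```

```bash
python3 -c "
from h import *
look()
import glob
a=cv2.imread('pics/tp.png');d=r.camera('top');e=r.camera('scene')
A=cv2.resize(d['pixels'][110:310,140:340],(400,400),interpolation=2);B=cv2.resize(e['pixels'][130:290,200:360],(400,400),interpolation=2)
cv2.imwrite('pics/fin.png',np.hstack([A,B])[...,::-1])"
```

```text
[393.7 -32.8 161.8] [180.   -0.    5.1] 76.68338607864672 0.0 [ 0.4 -0.6  0.3]
top reacher_grip 0.95 [257.3, 282.7] [394.4 -34.4  26. ]
top reacher_mouth 0.64 [251.8, 201.1] [553.2 -25.2  17. ]
top reacher 0.91 [254.6, 258.0] [439.8 -29.6   0. ]
top timer_center 0.57 [255.9, 202.2] [551.  -33.3  17. ]
top shelf 0.8 [221.7, 156.5] [644.3  34.8   0. ]
top moving_jaw 0.54 [256.3, 193.3, 274.5, 253.8] [453.8 -71.7  -1.1 515.7 -59.7  26.9 564.4 -34.4  34.5]
top timer 0.56 [248.5, 189.8, 266.3, 212.9] [535.6 -51.2   2.3 555.1 -31.7  31.2 574.7 -12.   37. ]
wrist reacher_grip 0.82 [257.2, 178.7] [392.6 -33.6  26. ]
wrist reacher 0.92 [254.9, 119.0] [442.6 -27.    0. ]
wrist moving_jaw 0.61 [258.1, 0.0, 322.6, 113.9] [453.2 -67.2  14.  498.3 -55.2  26.7 535.7 -33.2  33.3]
wrist timer 0.79 [256.3, 0.7, 292.3, 11.1] [533.7 -46.9   3.1 534.9 -34.1  16.3 539.5 -21.1  28.4]
```

View pics/fin.png

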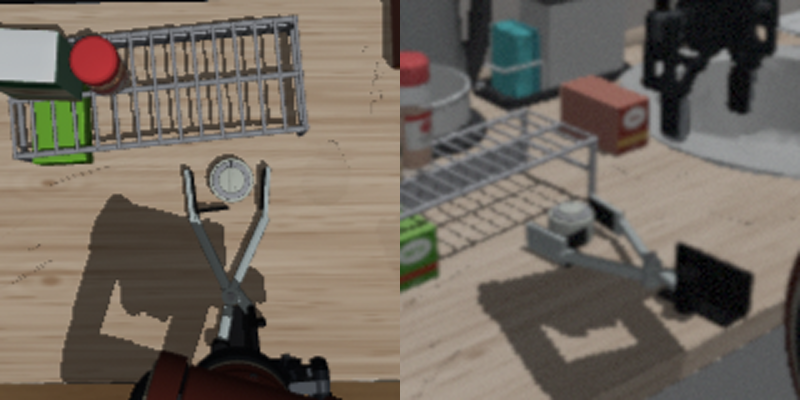

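The timer stands clear of the shelf at (232,180) in the left half. The jaws are open around it, the reacher is lying flat and the hand is free, so I'm handing in.

```bash
python3 -c "
from h import *
print(r.sign_off())"
```

```text
the job is handed in; nothing more can be done
None
```

I handed the job in with the timer drawn out and standing about 94 mm in front of the shelf's centre, the reacher lying on the worktop with its jaws open and the hand clear; the sign-off gave no verdict back.

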